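Make ready the cassette magazine for refilling

ROBOT

A 6-joint arm with a two-finger parallel gripper is mounted at the origin on the work surface. World frame = base frame: x ahead of the robot, y to its left, z up, the work surface at z = 0. Lengths are in m, angles in rad, forces in N, time in s.
With the tool pointing down it reaches from about 0.35 to 0.85 m from the base axis. Payload 8.1 kg.
Tool frame: the origin (TCP) lies at the very end of the fingers, on their centre line; the grasp point (between the pads) lies 19 mm behind it; z points along the fingers, y is the line along which they close (so a half turn about z gives the same grasp; the last joint's range is limited). The gripper opens to 93 mm and grips with 3 to 60 N. Pads are 15 mm wide; open, the fingers measure 128 mm over their backs; the gripper's body (75 mm by 188 mm) begins 65 mm behind the grasp point.
Start: joints at [-1.194, 0.13, 1.488, -0, 1.523, -0.085], TCP at [0.267, -0.537, 0.219] pointing down, gripper open.
Joint ranges: [-2.96, 2.96], [-0.89, 2.26], [0.02, 2.5], [-1.34, 4.48], [0, 2.73], [-2.66, 2.66]. Speed limits (rad/s): [2.39, 2.39, 2.79, 3.14, 3.14, 3.14].

INTERFACE

Orientations are given as a rotation vector (axis times angle).
In Python, from plant import monitor, eyes, ticket gives the robot as it stands.
- The arm moves only by the tool arm_command, never from a script. Its argument "deltas" is a list that holds one entry, the list of rows, each a list of 6 numbers: the shift along the world's x, y, z in cm, then the turn, a rotation vector about the world's x, y, z in degrees. In form: [[[tx, ty, tz, rx, ry, rz], ...]]. A call has 1 to 12 rows; each row shifts and turns the commanded pose from where the row before left it; what a row does not reach is not made up. A row lasts 1/12 s, in which the tool goes at most 41.7 mm and 7.16 degrees, less where a joint would pass 70% of its speed; a pose out of reach is approached as far as the arm can. A call is refused whole if a number of a shift passes 4.17 or a number of a turn 7.16, either way. A call with a gripper value outside its range is refused whole. "gripper" is the opening, from -1 (shut) to 1 (fully open), set as the call begins (left out, the last holds). The fingers move at their own pace and stop on an object; "squeeze" is the grip in N (left out, the last holds). Time passes only in rows, so rows that do not move let the fingers close. It gives the time, the measured TCP pose, the force, the opening and the grip force at its end, in the units of the state.
- monitor.read_state(): the state, without advancing time (a new reading comes with each control period).
- eyes.read_camera(name): name is "scene" or "top"; returns the picture (480x640x3 uint8, blue, green, red); there is no depth.
- eyes.camera_model(name): a dict with "fx", "fy", "cx", "cy" (pixels), "rvec" (rotation vector, rad) and "tvec" (3), from world to camera coordinates, as OpenCV has them. Camera axes: x right, y down, z forward; pixel columns grow to the right and rows downward; lengths in m; the calibration is good to about 2 mm. A picture is of the moment at which its call begins. camera_model takes no time and is no camera call.
- ticket.close_job(): hands the job in; it is judged then, once.
The state is a dict: "t": time; "q": joint angles; "dq": joint speeds; "joint_torque": joint torques, N m; "tool_pos": TCP position; "orientation": TCP orientation; "force": force on the tool from outside, world axes, zero at the start; "wrist_torque": the same for the moment, N m; "opening": finger opening in m; "gripper_force": force on a finger pad.
Only numpy, scipy, OpenCV 4.12 (cv2) and the standard library are available. Lean on these libraries where they do the work, as an engineer would, in place of code of your own. Each camera call takes 0.05 s, during which the arm holds its last target. There are 200 camera calls.

TASK

The pink cassettes in the cassette printer are running low. Slide the clear cover of the pink magazine fully open, all the way in under the printer's bridge, then draw that magazine's sprung pull rod out until its yellow ring has just come fully clear of the black collar, and finish holding the rod there so that a colleague can drop in the new stack. Leave the white magazine and the other things on the bench as they are.

Things in the scene. Friction and masses are not known exactly. Their poses are not given: they have to be found in the camera images.
- pink_magazine: magazine with pink cassettes and a pink grip on its pull rod; one of two alike (places swapped at random, 120 mm apart) docked in the printer; fixed. Origin: lane centre line, bench level, below the front edge of the printer's bridge. +x runs along the lane into the printer, the rod is pulled to -x, z up. Channel x -150 to 65 mm, 56 wide, 86 high.
- pink_cover (a joint): how far the pink magazine's clear cover has been slid towards the printer (m): 0 shut, 0.095 fully open at its stop; it starts up to 0.02 ajar. Slides along the magazine's +x with about 2 N of friction and stays where it is left. Cover plate 118 x 47 x 4 mm, top at z 81 mm.
- pink_tab (a point): centre of the top of the dark finger tab at the cover's end nearest the pull rod, 105 mm above the bench; tab 16 mm along the lane, 30 mm across it, 24 mm tall above the cover plate; moves with the cover. With the cover open it stands 40 mm before the bridge.
- pink_rod (a joint): how far the pink magazine's rod is drawn out (m): 0 home, 0.105 its end stop. An inner spring pulls it back home: 4 N at 0, 12 N at 0.08 (100 N/m). The 8 mm wide yellow ring on the rod is hidden in the tube at 0, begins to show at the collar's mouth at 0.072, is fully clear at 0.080.
- pink_grip (a point): middle of the rod's pink, grooved grip, on the rod's axis, 58 mm above the bench; grip 20 mm dia and about 40 mm long (from 4 mm outside the collar's mouth, when home, to the pink end flange, 36 mm dia and 8 mm thick); moves with the rod along the magazine's -x.
- pink_mouth (a point): centre of the mouth of the pink magazine's black collar (28 mm dia, 10 long), where the rod comes out, 250 mm before the magazine's origin and 58 mm above the bench; behind it a tube 22 mm dia, with a foot 17 to 51 mm behind the mouth, 50 mm wide. Free bench below the grip.
- white_magazine: magazine with white cassettes and a white grip on its pull rod; one of two alike (places swapped at random, 120 mm apart) docked in the printer; fixed. Origin: lane centre line, bench level, below the front edge of the printer's bridge. +x runs along the lane into the printer, the rod is pulled to -x, z up. Leave alone.
- white_cover (a joint): the white magazine's cover, as pink_cover; starts shut; leave alone
- white_rod (a joint): the white magazine's rod, as pink_rod; starts home; leave alone
- printer: cassette printer, fixed, light grey; frame as the magazines' but midway between the lanes. Low bridge (the overhang) across both lanes x 0 to 66 mm, y -135 to 135, underside z 88, top z 130; casing x 65 to 335, y -165 to 165, 240 high; small delivery tray on its +y side out to y 224, 54 high
- refill: bystander, loose on the bench; origin at the centre of its underside; the new stack of 12 pink cassettes in an open cardboard sleeve, 84 x 44 x 30 mm
- cassette_a: bystander, loose on the bench; origin at the centre of its underside; single pink cassette 40 x 28 x 6 mm
- cassette_b: bystander, loose on the bench; origin at the centre of its underside; single pink cassette 40 x 28 x 6 mm
- pot_a: bystander, loose on the bench; origin at the centre of its underside; clear specimen pot with a white cap, 38 dia x 52 mm
- pot_b: bystander, loose on the bench; origin at the centre of its underside; specimen pot as pot_a
- pot_c: bystander, loose on the bench; origin at the centre of its underside; specimen pot as pot_a

How it is judged:
By the outcome, as a careful person would: the job done as asked, in the order asked, and still so for the second after the job is handed in, while the arm keeps its last pose, push and grip.
It also fails if it takes over 42 s, if anything falls off the work surface, if the arm or the gripper's body presses on something with over 40 N, if the wrist force passes 120 N, or if a joint passes its speed limit or range.

## Working session

There is one attempt and no reset: what is moved stays moved. The work goes in short steps, Python scripts to look and compute and a tool call to move; the robot and the scene stay as the last step left them, time stands still between calls to the robot, and variables do not carry over. Pictures are saved under pics/ and viewed, at most 10 in all, crops included, and the job is handed in when it is done.

Besides the shell and the picture viewer there is one more tool, called after "Emit:" by a JSON object that holds its "api" and its "payload". arm_command: Moves the arm, as the interface text tells. Its arguments: {"type":"object","properties":{"deltas":{"type":"array"},"gripper":{"type":"number"},"squeeze":{"type":"number"}},"required":["deltas"]}

```bash
mkdir -p pics; ls; python3 - <<'E'
from plant import monitor, eyes
import cv2
for n in("scene","top"):
    cv2.imwrite(f"pics/{n}0.png",eyes.read_camera(n)); print(n,eyes.camera_model(n))
print(monitor.read_state())
E
```

```text
pics
scene {'fx': 603.202361235189, 'fy': 603.202361235189, 'cx': 308.73518358755075, 'cy': 235.1476486455926, 'rvec': array([ 2.17291061,  0.6492781 , -0.33423861]), 'tvec': array([-0.4231347 , -0.16178351,  1.53670627])}
top {'fx': 548.8671121412325, 'fy': 548.8671121412325, 'cx': 320.8791939965255, 'cy': 234.24535442716748, 'rvec': array([ 2.1353195 , -2.15021701,  0.12369791]), 'tvec': array([-0.07008955,  0.57025929,  1.3516032 ])}
{'t': 0.1, 'q': array([-1.19437449e+00,  1.31069018e-01,  1.48916765e+00,  2.24020263e-05,
        1.52299533e+00, -8.54180288e-02]), 'dq': array([ 0.00258932, -0.00097632, -0.00190464,  0.00185026,  0.00029807,
       -0.00111667]), 'joint_torque': array([ 1.82370317e-03, -5.61342716e+01, -4.93094873e+01,  7.70314015e-02,
        2.92333681e-02, -1.18564887e-05]), 'tool_pos': array([ 0.2671877 , -0.53665651,  0.21770377]), 'orientation': array([-3.05662128e+00, -7.18652511e-01,  3.38406059e-04]), 'force': array([0.08486394, 0.10986962, 0.10848194]), 'wrist_torque': array([ 0.05379525, -0.01169935,  0.04035124]), 'gripper_force': 0.0, 'opening': 0.09282258395871502}
```

View pics/scene0.png

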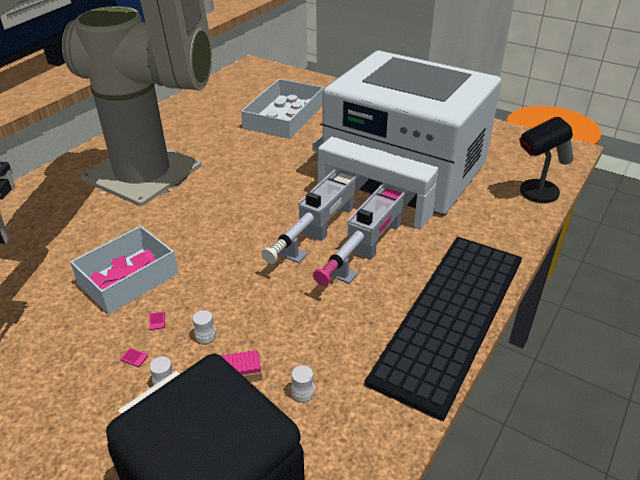

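View pics/top0.png

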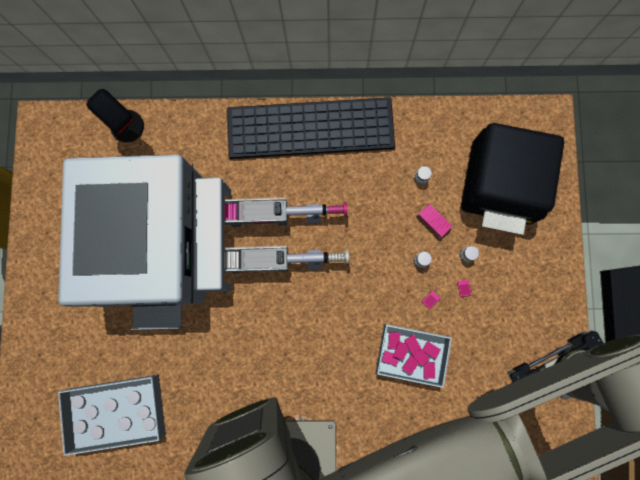

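The pink magazine is the outer one: in the top view its tab is near (277,209) and its grip near (338,211). In the scene view the tab is near (365,216) and the flange near (320,275). I'll enlarge both.

```bash
python3 - <<'E'
import cv2
a=cv2.imread("pics/scene0.png")[170:295,250:420]; b=cv2.imread("pics/top0.png")[190:280,215:360]
cv2.imwrite("pics/s1.png",cv2.resize(a,None,fx=4.7,fy=4.7,interpolation=cv2.INTER_CUBIC))
cv2.imwrite("pics/t1.png",cv2.resize(b,None,fx=5.5,fy=5.5,interpolation=cv2.INTER_CUBIC))
E
```

```text
(no output)
```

View pics/s1.png

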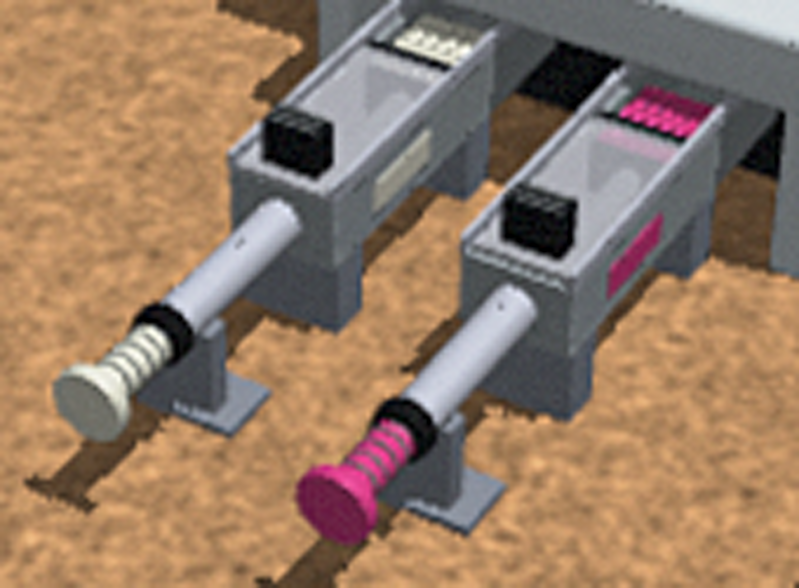

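View pics/t1.png

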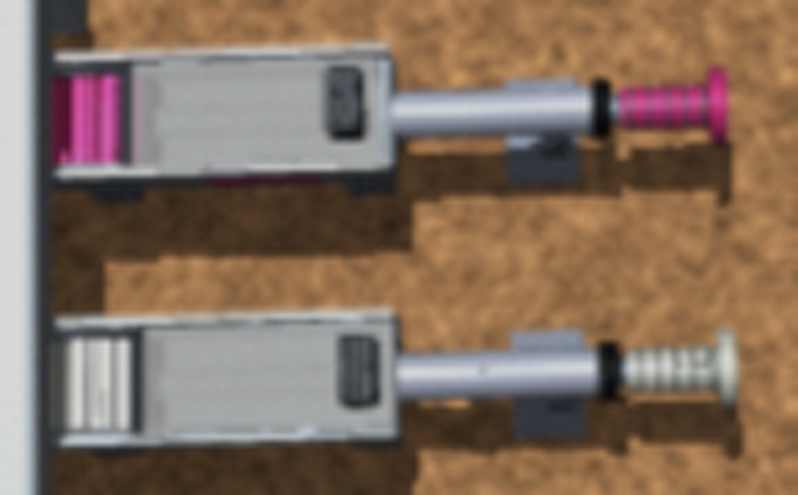

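The crops show the cover slightly ajar, with the rod and grip clear. Crop pixels: tab top at scene (540,192) and top (344,101), flange at (337,508) and (720,105), mouth at (405,430) and (610,107).

```bash
cat > h.py <<'E'
import numpy as np, cv2
from plant import monitor, eyes
C={n:eyes.camera_model(n) for n in("scene","top")}
def P(n):
    c=C[n]; K=np.array([[c['fx'],0,c['cx']],[0,c['fy'],c['cy']],[0,0,1]])
    return K@np.hstack([cv2.Rodrigues(c['rvec'])[0],np.array(c['tvec']).reshape(3,1)])
def tri(s,t):
    X=cv2.triangulatePoints(P("scene"),P("top"),np.array(s,float).reshape(2,1),np.array(t,float).reshape(2,1)); return (X[:3]/X[3]).ravel()
def proj(n,X):
    p=P(n)@np.append(X,1); return p[:2]/p[2]
E
python3 - <<'E'
from h import *
from scipy.optimize import least_squares
S=lambda u,v:(250+u/4.7-.4,170+v/4.7-.4); T=lambda u,v:(215+u/5.5-.4,190+v/5.5-.4)
D={'tab':((540,192),(344,101),None),'flangeface':((337,508),(727,105),(-302,0,58)),'mouth':((405,430),(610,107),(-250,0,58)),
'cornL':((465,250),(392,172),(-150,28,86)),'cornR':((575,280),(390,48),(-150,-28,86)),
'wcL':((230,158),(397,438),None),'wcR':((333,185),(397,312),None),'wflange':((90,408),(738,367),None)}
for k,(s,t,m) in D.items():
    X=tri(S(*s),T(*t)); print(k,X.round(4),'res',(proj("scene",X)-S(*s)).round(1),(proj("top",X)-T(*t)).round(1))
def mod(p,m): 
    c,s=np.cos(p[2]),np.sin(p[2]); m=np.array(m)/1000; return np.array([p[0]+c*m[0]-s*m[1],p[1]+s*m[0]+c*m[1],m[2]])
for flip in(1,-1):
  def f(p):
    r=[]
    for k,(s,t,m) in D.items():
        if m is None: continue
        m=(m[0],m[1]*flip,m[2]); X=mod(p,m); r+=list(proj("scene",X)-S(*s))+list(proj("top",X)-T(*t))
    return r
  X=tri(S(*D['mouth'][0]),T(*D['mouth'][1])); Y=tri(S(*D['flangeface'][0]),T(*D['flangeface'][1])); d=X-Y; yaw=np.arctan2(d[1],d[0])
  r=least_squares(f,[X[0]+.25*np.cos(yaw),X[1]+.25*np.sin(yaw),yaw]); print(flip,r.x,np.degrees(r.x[2]),r.cost,np.round(r.fun,1))
  for xx in(-250,-274,-294): print(xx,mod(r.x,(xx,0,58)).round(4))
E
```

```text
tab [0.6257 0.0304 0.1056] res [ 0. -0.] [0. 0.]
flangeface [ 0.6315 -0.1397  0.0569] res [-0.1  0. ] [-0.1 -0.1]
mouth [ 0.6306 -0.0864  0.0586] res [-0.  0.] [-0. -0.]
cornL [0.5994 0.0121 0.0751] res [-0.3  0.1] [-0.2 -0.2]
cornR [0.6542 0.0122 0.0817] res [ 0. -0.] [0. 0.]
wcL [0.4787 0.0087 0.08  ] res [ 0. -0.] [0. 0.]
wcR [0.5342 0.0084 0.0869] res [-0.1  0. ] [-0. -0.]
wflange [ 0.5114 -0.1433  0.0565] res [-0.  0.] [-0. -0.]
1 [0.62300141 0.16088107 1.60141805] 91.75449543870647 10.51158070597737 [-0.1  0.1  0.5 -0.4 -0.7  1.   1.   0.  -0.6 -3.7  0.3 -1.   0.6 -1.4
  0.  -0.9]
-250 [ 0.6307 -0.089   0.058 ]
-274 [ 0.6314 -0.113   0.058 ]
-294 [ 0.632 -0.133  0.058]
-1 [0.62937669 0.16125692 1.57034323] 89.97403947509501 1144.5673540086314 [ -1.4  -0.5   0.4   0.7  -1.2   0.7   0.9   0.6  24.7   5.5  -0.1 -24.1
 -23.  -10.1   0.2  20.8]
-250 [ 0.6293 -0.0887  0.058 ]
-274 [ 0.6293 -0.1127  0.058 ]
-294 [ 0.6292 -0.1327  0.058 ]
```

Heights agree with the text: tab 0.1056 m against 0.105, mouth 0.0586 m against 0.058. The lane's +x heads about 91.75° in world. I'll close the fingers and go to a point behind the pink tab.

Emit:
{"api": "arm_command", "payload": {"deltas": [[[1.8,2.69,0,0,0,3.26],[1.8,2.69,0,0,0,3.26],[1.8,2.69,0,0,0,3.26],[1.8,2.69,0,0,0,3.26],[1.8,2.69,0,0,0,3.26],[1.8,2.69,0,0,0,3.26],[1.8,2.69,0,0,0,3.26],[1.8,2.69,0,0,0,3.26],[1.8,2.69,0,0,0,3.26],[1.8,2.69,0,0,0,3.26]]], "gripper": -1, "squeeze": 40}}

```text
t: 0.93
tool_pos: [0.4477, -0.2665, 0.2182]
orientation: [-2.731, -1.552, 0.0]
force: [0.2, -0.4, 0.3]
opening: 0.0305
gripper_force: 0.0
```

Emit:
{"api": "arm_command", "payload": {"deltas": [[[1.8,2.6,-0.7,0,0,3.26],[1.8,2.6,-0.7,0,0,3.26],[1.8,2.6,-0.7,0,0,3.26],[1.8,2.6,-0.7,0,0,3.26],[1.8,2.6,-0.7,0,0,3.26],[1.8,2.6,-0.7,0,0,3.26],[1.8,2.6,-0.7,0,0,3.26],[1.8,2.6,-0.7,0,0,3.26],[1.8,2.6,-0.7,0,0,3.26],[1.8,2.6,-0.7,0,0,3.26],[0,0,0,0,0,0],[0,0,0,0,0,0]]]}}

```text
t: 1.93
tool_pos: [0.6269, -0.0065, 0.147]
orientation: [-2.185, -2.255, 0.003]
force: [-0.5, 0.4, -1.0]
opening: 0.0004
gripper_force: 0.0
```

Emit:
{"api": "arm_command", "payload": {"deltas": [[[0,0,-1.8,0,0,0],[0,0,-1.8,0,0,0],[0,0,-1.8,0,0,0],[0,0,0,0,0,0],[0,0,0,0,0,0],[-0.01,0.5,0,0,0,0],[-0.01,0.5,0,0,0,0],[-0.01,0.5,0,0,0,0],[-0.02,0.5,0,0,0,0],[-0.02,0.5,0,0,0,0],[-0.02,0.5,0,0,0,0],[0,0,0,0,0,0]]]}}

```text
t: 2.93
tool_pos: [0.6267, 0.023, 0.0951]
orientation: [2.188, 2.254, 0.001]
force: [-0.1, 0.2, -0.1]
opening: 0.0005
gripper_force: 0.0
```

Emit:
{"api": "arm_command", "payload": {"deltas": [[[0,0,-0.3,0,0,0],[-0.02,0.6,0,0,0,0],[-0.02,0.6,0,0,0,0],[-0.02,0.6,0,0,0,0],[-0.02,0.6,0,0,0,0]]]}}

```text
t: 3.35
tool_pos: [0.6253, 0.0463, 0.0912]
orientation: [-2.189, -2.253, 0.001]
force: [0.0, -2.1, -1.5]
opening: 0.0008
gripper_force: 1.2
```

```bash
python3 - <<'E'
from h import *
a=cv2.resize(eyes.read_camera("scene")[140:300,270:430],None,fx=3.6,fy=3.6,interpolation=cv2.INTER_CUBIC)
cv2.imwrite("pics/s2.png",a); print(monitor.read_state()['force'])
E
```

```text
[ 0.17494979 -0.63420023 -0.09665632]
```

View pics/s2.png

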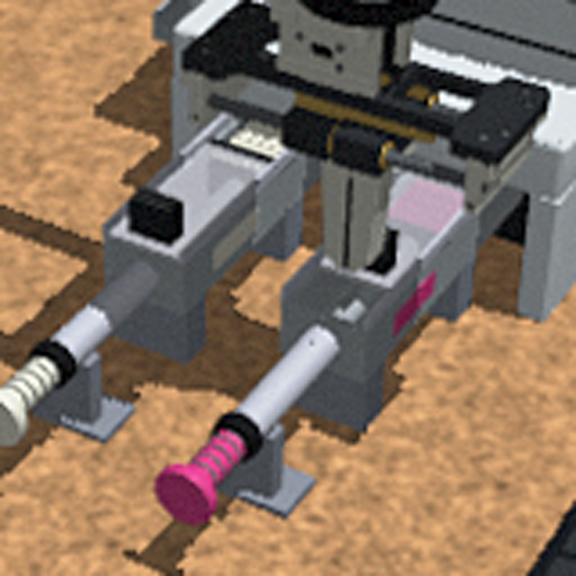

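The fingers sit behind the pink tab at about (385,250) in the crop and push it at about 2 N. I'll keep going towards the stop.

Emit:
{"api": "arm_command", "payload": {"deltas": [[[-0.02,0.7,0,0,0,0],[-0.02,0.7,0,0,0,0],[-0.02,0.7,0,0,0,0],[-0.02,0.7,0,0,0,0],[-0.02,0.7,0,0,0,0],[-0.02,0.7,0,0,0,0],[-0.02,0.5,0,0,0,0]]]}}

```text
t: 3.98
tool_pos: [0.6242, 0.0939, 0.0916]
orientation: [-2.188, -2.254, -0.0]
force: [-0.3, -2.3, -2.0]
opening: 0.0004
gripper_force: 1.1
```

Emit:
{"api": "arm_command", "payload": {"deltas": [[[-0.01,0.25,0,0,0,0],[-0.01,0.25,0,0,0,0]]]}}

```text
t: 4.15
tool_pos: [0.6241, 0.0983, 0.0917]
orientation: [2.189, 2.254, 0.0]
force: [-0.4, -3.0, -1.6]
opening: 0.0005
gripper_force: 1.1
```

Emit:
{"api": "arm_command", "payload": {"deltas": [[[-0.01,0.25,0,0,0,0],[-0.01,0.25,0,0,0,0]]]}}

```text
t: 4.32
tool_pos: [0.6239, 0.1029, 0.0917]
orientation: [2.189, 2.253, 0.0]
force: [0.7, -2.1, -2.0]
opening: 0.0006
gripper_force: 1.1
```

Emit:
{"api": "arm_command", "payload": {"deltas": [[[0,0.2,0,0,0,0],[-0.01,0.2,0,0,0,0]]]}}

```text
t: 4.48
tool_pos: [0.6239, 0.1038, 0.0918]
orientation: [2.188, 2.25, -0.006]
force: [-1.0, -21.7, 1.3]
opening: 0.0004
gripper_force: 10.6
```

Emit:
{"api": "arm_command", "payload": {"deltas": [[[0,0.15,0,0,0,0],[0,0.15,0,0,0,0]]]}}

```text
t: 4.65
tool_pos: [0.624, 0.1039, 0.0919]
orientation: [2.187, 2.247, -0.01]
force: [-2.3, -30.0, 3.0]
opening: 0.0003
gripper_force: 15.2
```

The cover is at its stop: the force rose to 30 N and the tool stayed at y = 0.104. I'll retreat, lift, open and move above the pink grip.

Emit:
{"api": "arm_command", "payload": {"deltas": [[[0,-1,0,0,0,0],[0,-1,0,0,0,0],[0,-1,2,0,0,0],[0.1,-1,2,0,0,0],[0.1,-1,2,0,0,0]]]}}

```text
t: 5.07
tool_pos: [0.6254, 0.0597, 0.1521]
orientation: [-2.188, -2.253, -0.0]
force: [1.0, -0.1, 0.4]
opening: 0.0005
gripper_force: 0.0
```

Emit:
{"api": "arm_command", "payload": {"deltas": [[[0.1,-2.5,0,0,0,0],[0.1,-2.5,0,0,0,0],[0.1,-2.5,0,0,0,0],[0.1,-2.5,0,0,0,0],[0.1,-2.5,0,0,0,0],[0.1,-2.5,0,0,0,0],[0,-2.4,0,0,0,0],[0,0,0,0,0,0],[0,0,0,0,0,0],[0,0,0,0,0,0]]], "gripper": 1}}

```text
t: 5.9
tool_pos: [0.6318, -0.1136, 0.1517]
orientation: [-2.189, -2.253, -0.001]
force: [-0.0, -0.1, -0.6]
opening: 0.0625
gripper_force: 0.0
```

```bash
python3 - <<'E'
from h import *
a=eyes.read_camera("scene");b=eyes.read_camera("top")
cv2.imwrite("pics/s3f.png",a);cv2.imwrite("pics/t3f.png",b)
c=np.hstack([cv2.resize(a[140:300,270:430],(400,400),interpolation=2),cv2.resize(b[150:290,215:355],(400,400),interpolation=2)])
cv2.imwrite("pics/c3.png",c)
E
```

```text
(no output)
```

View pics/c3.png

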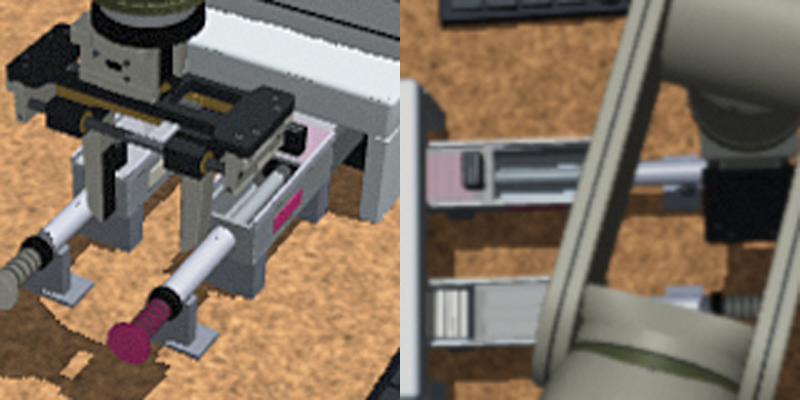

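The cover is open with its tab close to the bridge, at about (473,170) in the right panel, and the rod is still home. The fingers are above the grip and straddle it, so I'll go down and grip.

Emit:
{"api": "arm_command", "payload": {"deltas": [[[0,0,-1.5,0,0,0],[0,0,-1.5,0,0,0],[0,0,-1.5,0,0,0],[0,0,-1.5,0,0,0],[0,0,-1.5,0,0,0],[0,0,-1.5,0,0,0],[0,0,-1.2,0,0,0],[0,0,-1.0,0,0,0],[0,0,0,0,0,0],[0,0,0,0,0,0]]]}}

```text
t: 6.83
tool_pos: [0.6314, -0.1136, 0.0392]
orientation: [-2.188, -2.253, 0.001]
force: [0.6, 1.2, 0.5]
opening: 0.0928
gripper_force: 0.0
```

Emit:
{"api": "arm_command", "payload": {"deltas": [[[0,0,0,0,0,0],[0,0,0,0,0,0],[0,0,0,0,0,0],[0,0,0,0,0,0],[0,0,0,0,0,0],[0,0,0,0,0,0],[0,0,0,0,0,0],[0,0,0,0,0,0],[0,0,0,0,0,0],[0,0,0,0,0,0],[0,0,0,0,0,0],[0,0,0,0,0,0]]], "gripper": -1, "squeeze": 45}}

```text
t: 7.83
tool_pos: [0.6304, -0.1142, 0.0394]
orientation: [-2.187, -2.252, 0.003]
force: [-2.2, 0.9, 5.7]
opening: 0.0191
gripper_force: 45.0
```

Emit:
{"api": "arm_command", "payload": {"deltas": [[[0,0,0,0,0,0],[0,0,0,0,0,0]]]}}

```text
t: 8.0
tool_pos: [0.6305, -0.1142, 0.0395]
orientation: [-2.188, -2.252, 0.003]
force: [-6.2, 1.1, 4.6]
opening: 0.0189
gripper_force: 45.0
```

Emit:
{"api": "arm_command", "payload": {"deltas": [[[-0.05,-0.3,0,0,0,0],[0.02,-0.5,0,0,0,0],[0.02,-0.5,0,0,0,0],[0.02,-0.5,0,0,0,0],[0.02,-0.5,0,0,0,0],[0.02,-0.5,0,0,0,0],[0.02,-0.5,0,0,0,0],[0.02,-0.5,0,0,0,0],[0.02,-0.5,0,0,0,0],[0.02,-0.5,0,0,0,0],[0.02,-0.5,0,0,0,0],[0,0,0,0,0,0]]]}}

```text
t: 9.0
tool_pos: [0.6316, -0.1659, 0.0394]
orientation: [-2.186, -2.25, 0.001]
force: [-9.2, 8.4, 8.8]
opening: 0.0189
gripper_force: 45.0
```

Emit:
{"api": "arm_command", "payload": {"deltas": [[[-0.05,-0.4,0.05,0,0,0],[0.0,-0.4,0.05,0,0,0],[0,-0.4,0,0,0,0],[0.02,-0.4,0,0,0,0],[0.01,-0.4,0,0,0,0],[0.01,-0.4,0,0,0,0],[0.01,-0.4,0,0,0,0],[0,-0.2,0,0,0,0],[0,0,0,0,0,0],[0,0,0,0,0,0],[0,0,0,0,0,0]]]}}

```text
t: 9.92
tool_pos: [0.6322, -0.1939, 0.0395]
orientation: [-2.184, -2.25, -0.002]
force: [-2.5, 11.9, 0.7]
opening: 0.0187
gripper_force: 45.0
```

```bash
python3 - <<'E'
from h import *
a=eyes.read_camera("scene");b=eyes.read_camera("top")
cv2.imwrite("pics/s4f.png",a)
cv2.imwrite("pics/c4.png",np.hstack([cv2.resize(a[200:300,280:380],(500,500),interpolation=2),cv2.resize(b[180:240,280:340],(300,500),interpolation=2)]))
print(monitor.read_state()['force'],monitor.read_state()['tool_pos'])
E
```

```text
[-1.78587974 11.89657289  0.90919871] [ 0.63222143 -0.19386732  0.03952249]
```

View pics/c4.png

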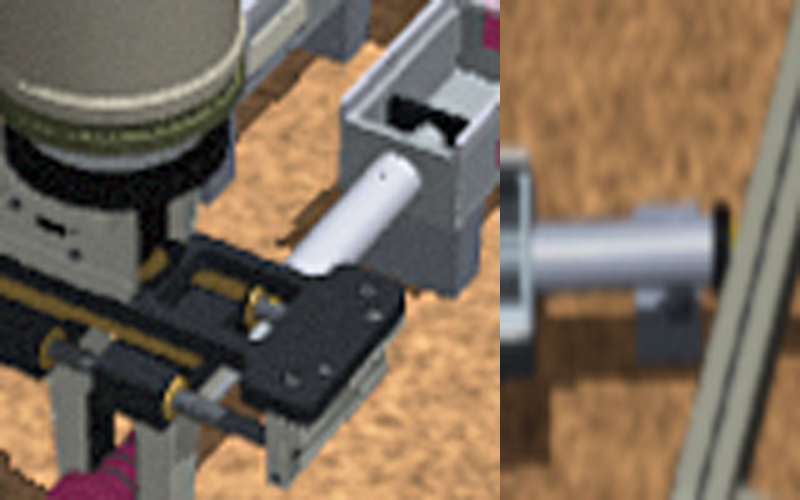

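Emit:
{"api": "arm_command", "payload": {"deltas": [[[-0.02,-0.14,0,0,0,0],[0,-0.14,0,0,0,0],[0,0,0,0,0,0],[0,0,0,0,0,0],[0,0,0,0,0,0],[0,0,0,0,0,0],[0,0,0,0,0,0]]]}}

```text
t: 10.6
tool_pos: [0.6323, -0.1965, 0.0395]
orientation: [-2.184, -2.251, -0.003]
force: [-0.9, 11.6, 0.8]
opening: 0.0189
gripper_force: 45.0
```

```bash
python3 - <<'E'
from h import *
F=[]
a=eyes.read_camera("scene");b=eyes.read_camera("top")
for i in range(6): eyes.read_camera("top"); F.append(monitor.read_state()['force'])
print(np.mean(F,0),monitor.read_state()['tool_pos'],monitor.read_state()['t'])
cv2.imwrite("pics/c5.png",np.hstack([cv2.resize(a[240:320,260:340],(400,400),interpolation=2),cv2.resize(b[190:230,310:350],(400,400),interpolation=2)]))
# expected pixels of lane points in the two crops
for n,o,k in(("top",(310,190),10),("scene",(260,240),5)):
  for L in(.250,.252,.258,.260,.346,.384): print(n,L,((proj(n,[.6230+.0306*L,.1609-.9995*L,.058])-o)*k).round())
E
```

```text
[-1.27716276 11.98112059  0.39367718] [ 0.63227391 -0.19652487  0.03949455] 11.0
top 0.25 [165. 191.]
top 0.252 [173. 190.]
top 0.258 [197. 189.]
top 0.26 [205. 189.]
top 0.346 [548. 176.]
top 0.384 [700. 170.]
scene 0.25 [375. 110.]
scene 0.252 [373. 113.]
scene 0.258 [365. 122.]
scene 0.26 [362. 125.]
scene 0.346 [244. 259.]
scene 0.384 [187. 323.]
```

View pics/c5.png

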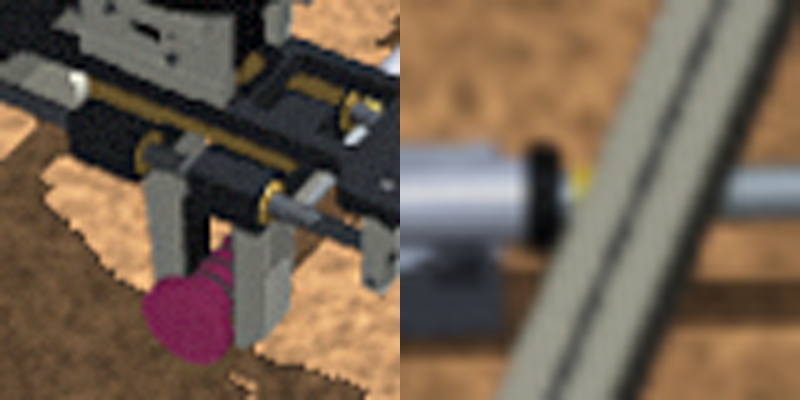

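In the top crop the collar ends at about x=160 (in the right panel), then there is a thin strip of bare rod, then the yellow ring at about 172–190. So the ring is just clear, with about 82 mm of travel and 12 N. In the scene crop the flange is at (190,318), with the fingers holding the grip.

```bash
python3 -c "
from plant import ticket; print(ticket.close_job())"
```

```text
the job is handed in; nothing more can be done
None
```

The job is handed in: the pink cover is open to its stop, and the pink rod is held about 82 mm out with its yellow ring just clear of the collar; the white magazine and the loose things were left alone.

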